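Zero a coffee grinder and open it seven clicks for cupping

ROBOT

A 7-joint arm with a two-finger parallel gripper is mounted at the origin on the work surface. World frame = base frame: x ahead of the robot, y to its left, z up, the work surface at z = 0. Lengths are in m, angles in rad, forces in N, time in s.
With the tool pointing down it reaches from about 0.4 to 0.85 m from the base axis. Payload 10.4 kg.
Tool frame: the origin (TCP) lies at the very end of the fingers, on their centre line; the grasp point (between the pads) lies 19 mm behind it; z points along the fingers, y is the direction in which the jaws open and shut (so a half turn about z gives the same grasp; the last joint's range is limited). The gripper opens to 87 mm and grips with 3 to 60 N. Pads are 19 mm wide; open, the fingers measure 117 mm over their backs; the gripper's body (75 mm by 190 mm) begins 51 mm behind the grasp point.
Start: joints at [1.31, 0.332, -0.065, 1.46, 0.022, 1.35, -0.088], TCP at [0.147, -0.607, 0.223] pointing down, gripper open.
Joint ranges: [-2.6, 2.6], [-0.5, 2.12], [-1.47, 1.34], [0.16, 2.42], [-1.27, 4.41], [0.06, 2.06], [-2.6, 2.6]. Speed limits (rad/s): [2.22, 2.22, 2.79, 2.79, 3.14, 3.14, 3.14].

INTERFACE

Orientations are given as a unit quaternion [x, y, z, w].
In Python, from bench import r, eyes, job gives the robot as it stands. The module is installed in compiled form; this text tells all that it offers.
- The arm moves only by the tool play_rows, never from a script. Its argument "motion" is a list of rows, each a list of 7 numbers: the shift along the tool's x, y, z as a fraction of full scale, then the turn, a rotation vector about the tool's x, y, z as a fraction of full scale, then the opening in per cent of the stroke, from 0 (shut) to 100 (fully open). A call has 1 to 5 rows; each row is the pose to reach, as a shift and turn from the pose commanded when the call began, along the tool's axes at that moment; what a row does not reach only later rows make up. Full scale, the value 1, is 0.2 m for a shift and 90 degrees for a turn. A row lasts 1/8 s, in which the tool goes at most 62.5 mm and 10.7 degrees, less where a joint would pass 70% of its speed; a pose out of reach is approached as far as the arm can. A call with a number of a shift or a turn outside -1 to 1 is refused whole. A call with a gripper value outside its range is refused whole. The fingers move at their own pace and stop on an object; "squeeze" is the grip in N (left out, the last holds). Time passes only in rows, so rows that repeat a pose let the fingers close. It gives the time, the measured TCP pose, the force and the opening at its end, in the units of the state.
- r.read_state(): the state, without advancing time (a new reading comes with each control period).
- eyes.camera(name): name is "scene" or "top" or "wrist"; returns a dict with "image" (480x640x3 uint8, red, green, blue), "mtx" (3x3 intrinsics, pixels), "dist" ([k1, k2, p1, p2, k3] as OpenCV has them; the pictures are not rectified), "R" (3x3) and "t" (3): a world point X has camera coordinates R X + t. Camera axes: x right, y down, z forward; pixel columns grow to the right and rows downward; lengths in m; the calibration is good to about 2 mm. A picture is of the moment at which its call begins. There is no depth.
- job.close_job(): hands the job in, once; it reports no verdict.
Trained networks look in a picture, given as the dict that the camera call returned (one of the last four; its "shot" number tells which), for a name from the list of things; names that differ only in an ending like _2 or _b are one class to them, and where a whole thing is asked for, a point or a joint stands for the part that bears it (a point fixed in the world has none). Each returns a list of dicts, best first, with "p" (0 to 1); they miss things now and then, are a little off and sometimes report something else, mostly with a low value. They report only what shows in the picture. A call takes as long as a camera call.
- eyes.regions_of(picture, label): "region" (480x640 bool, what is visible of it) and "xy" ([column, row] in pixels, amid what is visible of it).
- eyes.landmark_of(picture, label): "xy" ([column, row] in pixels: a listed point, or the origin of a listed thing).
The state is a dict: "time": time; "joint_positions": joint angles; "joint_vel": joint speeds; "joint_torque": joint torques, N m; "ee_pos": TCP position; "eef_rot": TCP orientation; "ft_force": force on the tool from outside, world axes, zero at the start; "torque": the same for the moment, N m; "width": finger opening in m.
Only numpy, scipy, OpenCV 4.12 (cv2) and the standard library are available. Lean on these libraries where they do the work, as an engineer would, in place of code of your own. Each camera call takes 0.05 s, during which the arm holds its last target. There are 200 camera calls.

TASK

The burrs of the coffee grinder have just been cleaned, so the marks on its scale no longer tell the grind. Push the orange-tipped lever of the adjustment collar clockwise (seen from above) until the burrs are fully closed and the collar stops, without forcing it, then open it anticlockwise by exactly seven clicks from there, the cupping grind, and let go. Leave the dosing cup and the glasses where they stand.

Things in the scene. Friction and masses are not known exactly. Their poses are not given: they have to be found in the camera images.
- grinder: White single-dose coffee grinder, fixed: round body 112 mm across on a grey base plate 17 mm thick, 116 mm wide, from x = -135 (front, chute and cup) to +70 mm. Origin on the counter under the vertical burr axis, z up. On its top, 193 mm above the counter, a fixed dark scale ring 113 mm across with white marks every 10 degrees; they do not tell where the stop is.
- collar_axis (a point): Point on the vertical axis of the black ribbed adjustment collar at the lever's height, 207 mm above the counter; does not turn. The collar is 92 mm across, from 195 to 220 mm above the counter; a low clear hopper with black lid, 60 mm across, stands in its middle up to 241 mm above the counter.
- lever_ball (a point): Centre of the orange ball (18 mm across) at the end of the collar's lever, 96 mm from the axis, 207 mm above the counter; turns with the collar. The lever is a level steel bar 10 mm thick, pointing radially, bare from 46 to 87 mm from the axis, 8 mm clear above the scale ring. At the start it points roughly to the robot.
- grind_collar (a joint): Turn of the collar, rad, growing anticlockwise from above (coarser). 0: last click before the solid closed stop (at -0.02). A click is 0.1745 rad (10 deg); coarse stop just past 12 clicks; starts at 3 to 11. Spring notches, 0.45 N m: 6 to 7 N on the bar 70 mm from the axis leaves a click; past half way it snaps into the next, before that it drops back. It rests only in clicks.
- dosing_cup: Steel dosing cup, 58 mm across and 56 mm high, loose on the grinder's base under the chute. Origin at the centre of its underside. Bystander.
- glass_a: Ribbed clear cupping glass, 82 mm across the rim, 86 mm high, standing on the counter to the left of the grinder. Origin at the centre of its underside. Bystander.
- glass_b: Second such glass, left of the grinder. Bystander.
- glass_c: Third such glass, right of the grinder. Bystander.

How it is judged:
On the way, in this order (a step that is already met when the one before it is completed fails the run):
1. the collar is turned clockwise until it is fully closed against its stop (value of joint grind_collar below 0.05 rad), for 0.1 s.
2. the collar is opened seven clicks from the closed position (value of joint grind_collar between 1.162 and 1.282 rad), for 0.2 s.
At the end, for the whole second after the job is handed in: The collar rests in the seventh click from the closed stop (1.222 rad, within 0.06 rad), at rest and let go (all of step 2 and velocity of joint grind_collar between -0.05 and 0.05 rad/s); the robot touches nothing.
It fails at once if the lever or collar is forced: the fingers push on it with more than 60 N (contact force between the fingers and grind_collar above 60 N).
It fails at once if the dosing cup or a glass is shifted by more than 20 mm (distance of any of dosing_cup, glass_a, glass_b, glass_c from where it was at the start of the episode above 0.02 m).
It also fails if it takes over 67 s, if anything falls off the work surface, if the arm or the gripper's body presses on something with over 40 N, if the wrist force passes 120 N, or if a joint passes its speed limit or range.

## Working session

There is one attempt and no reset: what is moved stays moved. The work goes in short steps, Python scripts to look and compute and a tool call to move; the robot and the scene stay as the last step left them, time stands still between calls to the robot, and variables do not carry over. Pictures are saved under pics/ and viewed, about 8 in all and at most 12, crops included, and the job is handed in when it is done.

Besides the shell and the picture viewer there is one more tool, called by a JSON object that holds its "name" and its "arguments". play_rows: Moves the arm, as the interface text tells. Shift numbers are shares of 0.2 m and turn numbers shares of 90 degrees, none past 1 either way. Its arguments: {"type":"object","properties":{"motion":{"type":"array","items":{"type":"array","items":{"type":"number"}}},"squeeze":{"type":"number"}},"required":["motion"]}

```bash
mkdir -p pics; cat > h.py <<'E'
import numpy as np, cv2
from bench import r, eyes, job
from scipy.spatial.transform import Rotation as Ro
def ray(c,xy):
    u=cv2.undistortPoints(np.array([[xy]],float),np.array(c["mtx"]),np.array(c["dist"]))[0,0]
    R=np.array(c["R"]);d=R.T@np.array([u[0],u[1],1]);o=-R.T@np.array(c["t"]);return o,d
def atz(c,xy,z):
    o,d=ray(c,xy);return o+d*(z-o[2])/d[2]
def save(c,n): cv2.imwrite("pics/"+n,c["image"][:,:,::-1])
def st():
    s=r.read_state();print(round(s["time"],2),np.round(s["ee_pos"],4),np.round(Ro.from_quat(s["eef_rot"]).as_matrix().tolist(),3).tolist(),np.round(s["ft_force"],1),s["width"]);return s
E
python3 - <<'E'
from h import *
st()
Z={"collar_axis":.207,"lever_ball":.207,"grinder":0,"dosing_cup":.017,"glass_a":0}
for n in("scene","top"):
    c=eyes.camera(n);save(c,n+"0.png")
    for l,z in Z.items():
        for d in eyes.landmark_of(c,l)[:4]: print(n,l,round(d["p"],2),np.round(d["xy"]),np.round(atz(c,d["xy"],z),4))
E
```

```text
0.0 [ 0.1471 -0.607   0.2218] [[0.972, 0.236, -0.0], [0.236, -0.972, 0.001], [-0.0, -0.001, -1.0]] [-0.7  0.3 -0.2] 0.08689915692974468
scene collar_axis 0.92 [343. 207.] [0.5845 0.0764 0.207 ]
scene collar_axis 0.42 [306. 258.] [ 0.6066 -0.0774  0.207 ]
scene lever_ball 0.87 [301. 222.] [ 0.5419 -0.0086  0.207 ]
scene grinder 0.81 [343. 269.] [ 0.5849  0.0843 -0.    ]
scene dosing_cup 0.82 [306. 259.] [0.505  0.0461 0.017 ]
scene glass_a 0.82 [437. 236.] [0.7146 0.3068 0.    ]
scene glass_a 0.74 [355. 195.] [0.4665 0.3129 0.    ]
scene glass_a 0.72 [229. 396.] [ 0.5873 -0.3095  0.    ]
top collar_axis 0.71 [293. 236.] [0.585  0.0726 0.207 ]
top collar_axis 0.68 [301. 280.] [0.4837 0.0534 0.207 ]
top lever_ball 0.65 [329. 255.] [ 0.5425 -0.0097  0.207 ]
top grinder 0.82 [294. 251.] [0.5857 0.0781 0.    ]
top dosing_cup 0.81 [300. 280.] [0.5069 0.0609 0.017 ]
top glass_a 0.91 [205. 292.] [0.4765 0.3101 0.    ]
top glass_a 0.62 [444. 249.] [ 0.5902 -0.3178  0.    ]
top glass_a 0.59 [208. 202.] [0.7182 0.3111 0.    ]
```

View pics/scene0.png

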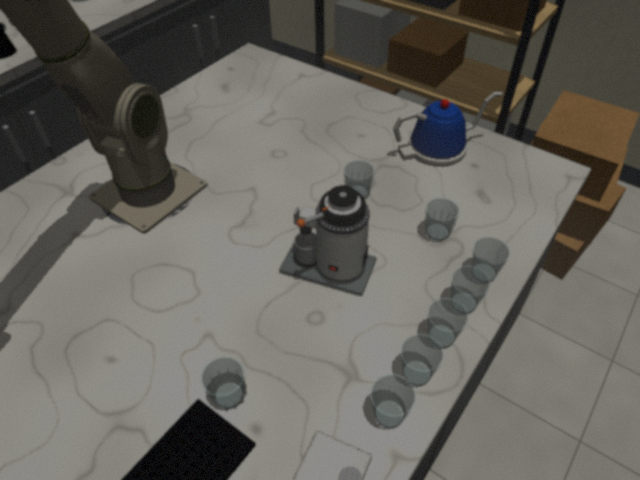

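View pics/top0.png

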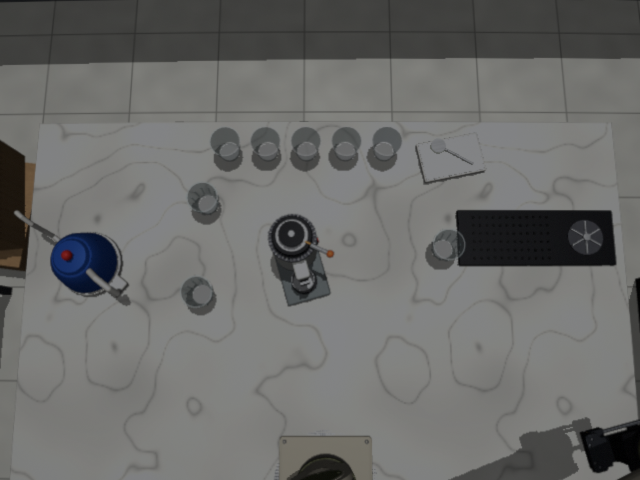

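The pictures agree with the networks. The axis is at about (0.585, 0.075) and the ball at (0.542, -0.009), so the lever points to about -117° in the world. I'll go above it now.

{"name": "play_rows", "arguments": {"motion": [[0.15, -0.14, -0.4, 0, 0, 0, 60], [0.4, -0.38, -0.4, 0, 0, 0, 60], [0.65, -0.61, -0.4, 0, 0, 0, 60], [0.9, -0.84, -0.4, 0, 0, 0, 60], [0.9, -0.84, -0.4, 0, 0, 0, 60]]}}

```text
time: 1.23
ee_pos: [0.2847, -0.399, 0.3032]
eef_rot: [0.993, 0.12, 0.0, 0.001]
ft_force: [0.1, -0.5, -0.8]
width: 0.0535
```

{"name": "play_rows", "arguments": {"motion": [[0.22, -0.21, 0, 0, 0, 0, 60], [0.45, -0.42, 0, 0, 0, 0, 60], [0.67, -0.63, 0, 0, 0, 0, 60], [0.9, -0.84, 0, 0, 0, 0, 60], [0.9, -0.84, 0, 0, 0, 0, 60]]}}

```text
time: 1.85
ee_pos: [0.4203, -0.1915, 0.303]
eef_rot: [0.992, 0.123, 0.001, 0.0]
ft_force: [-0.2, -0.5, -0.1]
width: 0.0523
```

{"name": "play_rows", "arguments": {"motion": [[0.2, -0.2, 0, 0, 0, -0.11, 60], [0.4, -0.38, 0, 0, 0, -0.22, 60], [0.6, -0.58, 0, 0, 0, -0.33, 60], [0.8, -0.75, 0, 0, 0, -0.44, 60], [0.9, -0.84, 0, 0, 0, -0.55, 60]]}}

```text
time: 2.48
ee_pos: [0.5542, 0.0114, 0.3024]
eef_rot: [0.85, 0.527, 0.0, -0.0]
ft_force: [-0.2, -0.4, 0.6]
width: 0.0522
```

```bash
cat > m.py <<'E'
from h import *
def meas(names=("wrist","top","scene"),sv=None):
    out=[]
    for n in names:
        c=eyes.camera(n)
        if sv: save(c,n+sv+".png")
        for l in("collar_axis","lever_ball"):
            for d in eyes.landmark_of(c,l)[:2]: print(n,l,round(d["p"],2),np.round(d["xy"]),np.round(atz(c,d["xy"],.207),4))
E
python3 - <<'E'
from m import *
s=st();print(np.round(s["joint_positions"],2));meas(sv="1")
E
```

```text
2.48 [0.5542 0.0114 0.3024] [[0.445, 0.895, 0.0], [0.895, -0.445, 0.001], [0.001, -0.0, -1.0]] [-0.2 -0.4  0.6] 0.05217841611557296
[ 0.55  0.22 -0.76  1.49  0.15  1.49 -0.68]
wrist lever_ball 0.56 [315. 278.] [ 0.5427 -0.0077  0.207 ]
top collar_axis 0.65 [293. 236.] [0.5846 0.0715 0.207 ]
scene collar_axis 0.79 [343. 209.] [0.5893 0.0715 0.207 ]
scene lever_ball 0.66 [300. 222.] [ 0.541  -0.0093  0.207 ]
```

View pics/wrist1.png

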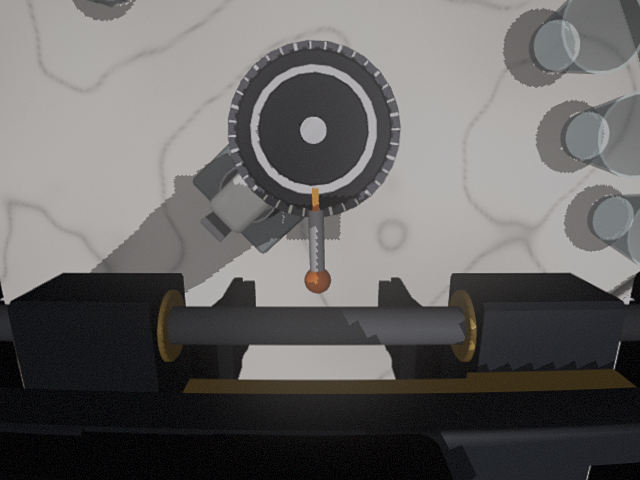

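The wrist view shows the ball at (317, 280) and the lid centre at (313, 130). I'll use these, with the scale ring, to refine the axis.

```bash
python3 - <<'E'
from m import *
c=eyes.camera("wrist")
a=atz(c,(313.5,130),.241);b=atz(c,(317.5,280),.207)
print(a,b,np.hypot(*(a-b)[:2]),np.degrees(np.arctan2(*(b-a)[1::-1])))
print([atz(c,p,.193)for p in((229,128),(400,128))])
E
```

```text
[0.58374184 0.07384656 0.241     ] [ 0.5419773  -0.01302536  0.207     ] 0.09638986982599855 -115.67638296273219
[array([0.53582453, 0.10134196, 0.193     ]), array([0.63469043, 0.05086107, 0.193     ])]
```

{"name": "play_rows", "arguments": {"motion": [[0.0, 0, 0.2, 0, 0, 0, 60], [0.0, 0, 0.4, 0, 0, 0, 60], [0, 0, 0.51, 0, 0, 0, 60], [0, 0, 0.51, 0, 0, 0, 60]], "squeeze": 10}}

```text
time: 3.48
ee_pos: [0.5523, 0.009, 0.1994]
eef_rot: [0.852, 0.523, -0.001, -0.001]
ft_force: [0.1, -0.4, 0.7]
width: 0.052
```

{"name": "play_rows", "arguments": {"motion": [[0.0, 0, 0, 0, 0, 0, 0], [0.0, 0, 0, 0, 0, 0, 0], [0, 0, 0, 0, 0, 0, 0], [0, 0, 0, 0, 0, 0, 0]], "squeeze": 10}}

```text
time: 3.98
ee_pos: [0.5535, 0.0096, 0.2009]
eef_rot: [0.852, 0.523, 0.0, 0.0]
ft_force: [-0.3, -0.5, -0.5]
width: 0.0198
```

```bash
python3 - <<'E'
from m import *
A=np.array([.584,.075]);s=st();d=s["ee_pos"][:2]-A
print(np.hypot(*d),np.degrees(np.arctan2(d[1],d[0])));meas(sv="2")
E
```

```text
3.98 [0.5535 0.0096 0.2009] [[0.452, 0.892, 0.001], [0.892, -0.452, -0.0], [0.0, 0.001, -1.0]] [-0.3 -0.5 -0.5] 0.019787612106127197
0.07216718091991227 -115.03192977099957
wrist lever_ball 0.58 [316. 353.] [ 0.5429 -0.0091  0.207 ]
top collar_axis 0.74 [294. 237.] [0.5827 0.0705 0.207 ]
scene collar_axis 0.75 [341. 207.] [0.5812 0.0747 0.207 ]
scene lever_ball 0.89 [298. 223.] [ 0.5393 -0.0136  0.207 ]
```

View pics/wrist2.png

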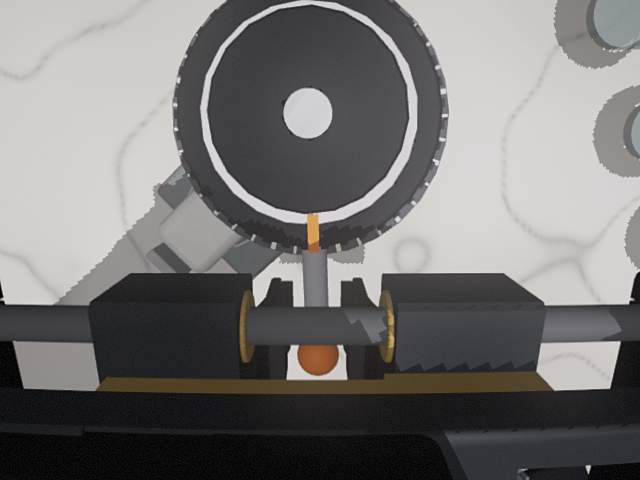

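The bar lies between the jaws, with the ball outside them at (318, 358). The fingers are still closing, so I'll let them finish.

{"name": "play_rows", "arguments": {"motion": [[0.0, 0, 0, 0, 0, 0, 0], [0.0, 0, 0, 0, 0, 0, 0], [0, 0, 0, 0, 0, 0, 0]]}}

```text
time: 4.8
ee_pos: [0.5533, 0.0096, 0.2006]
eef_rot: [0.852, 0.523, -0.0, 0.0]
ft_force: [-1.3, 0.0, 2.2]
width: 0.0095
```

{"name": "play_rows", "arguments": {"motion": [[0.0, -0.016, 0, 0, 0, 0.028, 0], [0.001, -0.031, 0, 0, 0, 0.056, 0], [0.001, -0.031, 0, 0, 0, 0.056, 0]]}}

```text
time: 5.18
ee_pos: [0.5477, 0.0125, 0.2005]
eef_rot: [0.874, 0.486, -0.0, 0.0]
ft_force: [-2.6, -0.1, 2.9]
width: 0.0098
```

```bash
cat >a.py <<'E'
from m import *
A=np.array([.584,.075]);s=st();d=s["ee_pos"][:2]-A
R=Ro.from_quat(s["eef_rot"]).as_matrix();y=R[:,1];x=R[:,0]
print("r %.4f ang %.2f yaw-180 %.2f Ft(y) %.1f Fx %.1f"%(np.hypot(*d),np.degrees(np.arctan2(d[1],d[0])),np.degrees(np.arctan2(x[1],x[0]))-180,s["ft_force"]@y,s["ft_force"]@x))
E
python3 a.py
```

```text
5.17 [0.5477 0.0125 0.2005] [[0.528, 0.849, -0.0], [0.849, -0.528, -0.0], [-0.0, -0.0, -1.0]] [-2.6 -0.1  2.9] 0.009792263738131144
r 0.0723 ang -120.19 yaw-180 -121.90 Ft(y) -2.1 Fx -1.5
```

{"name": "play_rows", "arguments": {"motion": [[0.001, -0.031, 0, 0, 0, 0.05, 0], [0.0055, -0.0625, 0, 0, 0, 0.105, 0], [0.012, -0.093, 0, 0, 0, 0.16, 0], [0.022, -0.123, 0, 0, 0, 0.215, 0], [0.022, -0.123, 0, 0, 0, 0.215, 0]]}}

```text
time: 5.8
ee_pos: [0.5286, 0.0284, 0.2005]
eef_rot: [0.944, 0.331, -0.001, 0.001]
ft_force: [-5.2, -3.8, 4.2]
width: 0.0094
```

```bash
python3 a.py
```

```text
5.8 [0.5286 0.0284 0.2005] [[0.78, 0.625, -0.001], [0.625, -0.78, -0.002], [-0.002, 0.001, -1.0]] [-5.2 -3.8  4.2] 0.009447073639491184
r 0.0724 ang -139.91 yaw-180 -141.30 Ft(y) -0.2 Fx -6.4
```

{"name": "play_rows", "arguments": {"motion": [[0.001, -0.025, 0, 0, 0, 0.044, 0], [0.003, -0.044, 0, 0, 0, 0.078, 0], [0.0035, -0.05, 0, 0, 0, 0.089, 0], [0.0035, -0.05, 0, 0, 0, 0.089, 0]]}}

```text
time: 6.3
ee_pos: [0.5231, 0.0357, 0.2005]
eef_rot: [0.964, 0.265, -0.001, 0.001]
ft_force: [-5.0, -6.5, 4.8]
width: 0.0098
```

```bash
python3 a.py
```

```text
6.3 [0.5231 0.0357 0.2005] [[0.86, 0.51, -0.002], [0.51, -0.86, -0.003], [-0.003, 0.002, -1.0]] [-5.  -6.5  4.8] 0.009781658341259422
r 0.0725 ang -147.14 yaw-180 -149.31 Ft(y) 3.1 Fx -7.6
```

{"name": "play_rows", "arguments": {"motion": [[0, -0.01, 0, 0, 0, 0.01, 0], [0.0005, -0.019, 0, 0, 0, 0.02, 0], [0.0005, -0.019, 0, 0, 0, 0.02, 0]]}}

```text
time: 6.68
ee_pos: [0.5207, 0.0396, 0.2004]
eef_rot: [0.968, 0.25, -0.002, 0.001]
ft_force: [-9.4, -4.0, 6.5]
width: 0.0095
```

```bash
python3 a.py
```

```text
6.67 [0.5207 0.0396 0.2004] [[0.875, 0.484, -0.003], [0.484, -0.875, -0.002], [-0.003, 0.0, -1.0]] [-9.4 -4.   6.5] 0.009546133567257042
r 0.0726 ang -150.77 yaw-180 -151.08 Ft(y) -1.1 Fx -10.2
```

{"name": "play_rows", "arguments": {"motion": [[-0.002, -0.025, 0, 0, 0, 0.044, 0], [-0.004, -0.042, 0, 0, 0, 0.075, 0], [-0.005, -0.047, 0, 0, 0, 0.082, 0], [-0.005, -0.047, 0, 0, 0, 0.082, 0]]}}

```text
time: 7.18
ee_pos: [0.5165, 0.0475, 0.2005]
eef_rot: [0.982, 0.187, -0.0, 0.001]
ft_force: [0.1, -5.2, 0.6]
width: 0.0094
```

```bash
python3 a.py
```

```text
7.17 [0.5165 0.0475 0.2005] [[0.93, 0.367, 0.0], [0.367, -0.93, -0.001], [-0.0, 0.001, -1.0]] [ 0.1 -5.2  0.6] 0.009440093150900695
r 0.0728 ang -157.86 yaw-180 -158.46 Ft(y) 4.9 Fx -1.8
```

{"name": "play_rows", "arguments": {"motion": [[0, -0.01, 0, 0, 0, 0.015, 0], [0.0005, -0.02, 0, 0, 0, 0.032, 0], [0.0005, -0.02, 0, 0, 0, 0.032, 0]]}}

```text
time: 7.55
ee_pos: [0.5143, 0.0534, 0.2005]
eef_rot: [0.987, 0.163, -0.001, -0.001]
ft_force: [-4.5, -0.6, 3.2]
width: 0.0098
```

```bash
python3 a.py
```

```text
7.55 [0.5143 0.0534 0.2005] [[0.947, 0.321, -0.001], [0.321, -0.947, 0.001], [-0.001, -0.001, -1.0]] [-4.5 -0.6  3.2] 0.009761050248358844
r 0.0729 ang -162.80 yaw-180 -161.27 Ft(y) -0.9 Fx -4.5
```

{"name": "play_rows", "arguments": {"motion": [[-0.002, -0.022, 0, 0, 0, 0.038, 0], [-0.004, -0.038, 0, 0, 0, 0.065, 0], [-0.004, -0.043, 0, 0, 0, 0.075, 0], [-0.004, -0.043, 0, 0, 0, 0.075, 0]]}}

```text
time: 8.05
ee_pos: [0.5124, 0.0598, 0.2006]
eef_rot: [0.995, 0.104, 0.001, 0.0]
ft_force: [3.4, -3.9, -1.4]
width: 0.0094
```

```bash
python3 a.py
```

```text
8.05 [0.5124 0.0598 0.2006] [[0.978, 0.207, 0.002], [0.207, -0.978, -0.0], [0.002, 0.001, -1.0]] [ 3.4 -3.9 -1.4] 0.009357986006819127
r 0.0732 ang -168.02 yaw-180 -168.08 Ft(y) 4.5 Fx 2.6
```

{"name": "play_rows", "arguments": {"motion": [[0, -0.01, 0, 0, 0, 0.015, 0], [0.002, -0.02, 0, 0, 0, 0.032, 0], [0.002, -0.02, 0, 0, 0, 0.032, 0]]}}

```text
time: 8.43
ee_pos: [0.5112, 0.0655, 0.2006]
eef_rot: [0.997, 0.079, 0.0, -0.001]
ft_force: [3.2, 1.7, -0.6]
width: 0.0091
```

```bash
python3 a.py
```

```text
8.43 [0.5112 0.0655 0.2006] [[0.987, 0.158, 0.001], [0.158, -0.987, 0.001], [0.001, -0.001, -1.0]] [ 3.2  1.7 -0.6] 0.009075026890415715
r 0.0734 ang -172.54 yaw-180 -170.90 Ft(y) -1.2 Fx 3.4
```

Passed again. The next notch is at about -175.5°.

{"name": "play_rows", "arguments": {"motion": [[0.002, -0.022, 0, 0, 0, 0.038, 0], [0.003, -0.038, 0, 0, 0, 0.065, 0], [0.004, -0.043, 0, 0, 0, 0.075, 0], [0.004, -0.043, 0, 0, 0, 0.075, 0]]}}

```text
time: 8.93
ee_pos: [0.5105, 0.0724, 0.2005]
eef_rot: [1.0, 0.02, -0.0, 0.0]
ft_force: [1.0, -4.6, 0.8]
width: 0.0097
```

```bash
python3 a.py
```

```text
8.93 [0.5105 0.0724 0.2005] [[0.999, 0.04, -0.0], [0.04, -0.999, -0.001], [-0.0, 0.001, -1.0]] [ 1.  -4.6  0.8] 0.009721510651697815
r 0.0736 ang -177.97 yaw-180 -177.69 Ft(y) 4.6 Fx 0.8
```

{"name": "play_rows", "arguments": {"motion": [[0, -0.01, 0, 0, 0, 0.015, 0], [0.001, -0.02, 0, 0, 0, 0.032, 0], [0.001, -0.02, 0, 0, 0, 0.032, 0]]}}

```text
time: 9.3
ee_pos: [0.5103, 0.0781, 0.2005]
eef_rot: [1.0, -0.005, -0.0, -0.001]
ft_force: [0.9, 0.4, 0.0]
width: 0.0092
```

```bash
python3 a.py
```

```text
9.3 [0.5103 0.0781 0.2005] [[1.0, -0.009, -0.0], [-0.009, -1.0, 0.001], [-0.0, -0.001, -1.0]] [0.9 0.4 0. ] 0.009187011176117022
r 0.0737 ang 177.62 yaw-180 -180.53 Ft(y) -0.4 Fx 0.9
```

Past. Next notch is at about -185.5° (174.5°).

{"name": "play_rows", "arguments": {"motion": [[0.001, -0.022, 0, 0, 0, 0.038, 0], [0.002, -0.038, 0, 0, 0, 0.065, 0], [0.003, -0.043, 0, 0, 0, 0.075, 0], [0.003, -0.043, 0, 0, 0, 0.075, 0]]}}

```text
time: 9.8
ee_pos: [0.5108, 0.0852, 0.2005]
eef_rot: [0.998, -0.064, -0.0, 0.0]
ft_force: [-3.5, -4.0, 2.2]
width: 0.0096
```

```bash
python3 a.py
```

```text
9.8 [0.5108 0.0852 0.2005] [[0.992, -0.127, -0.001], [-0.127, -0.992, -0.001], [-0.001, 0.001, -1.0]] [-3.5 -4.   2.2] 0.009606820899778844
r 0.0739 ang 172.06 yaw-180 -187.30 Ft(y) 4.4 Fx -3.0
```

{"name": "play_rows", "arguments": {"motion": [[-0.001, -0.01, 0, 0, 0, 0.015, 0], [-0.003, -0.02, 0, 0, 0, 0.032, 0], [-0.003, -0.02, 0, 0, 0, 0.032, 0]]}}

```text
time: 10.18
ee_pos: [0.5114, 0.0902, 0.2006]
eef_rot: [0.996, -0.089, 0.0, -0.001]
ft_force: [2.3, -0.8, -0.2]
width: 0.0096
```

```bash
python3 a.py;python3 -c "
from h import *;print(np.round(r.read_state()['joint_positions'],2))"
```

```text
10.18 [0.5114 0.0902 0.2006] [[0.984, -0.177, 0.001], [-0.177, -0.984, 0.001], [0.001, -0.001, -1.0]] [ 2.3 -0.8 -0.2] 0.009568794848662103
r 0.0742 ang 168.14 yaw-180 -190.17 Ft(y) 0.4 Fx 2.4
[ 0.36  0.17 -0.68  1.74  0.11  1.27 -2.1 ]
```

{"name": "play_rows", "arguments": {"motion": [[0.001, -0.022, 0, 0, 0, 0.038, 0], [0.002, -0.038, 0, 0, 0, 0.065, 0], [0.003, -0.043, 0, 0, 0, 0.075, 0], [0.003, -0.043, 0, 0, 0, 0.075, 0]]}}

```text
time: 10.68
ee_pos: [0.5132, 0.0977, 0.2005]
eef_rot: [0.989, -0.147, -0.0, 0.0]
ft_force: [-0.6, -3.8, 1.7]
width: 0.0096
```

```bash
python3 a.py
```

```text
10.68 [0.5132 0.0977 0.2005] [[0.957, -0.291, -0.0], [-0.291, -0.957, -0.0], [-0.0, 0.0, -1.0]] [-0.6 -3.8  1.7] 0.009630531504179118
r 0.0744 ang 162.25 yaw-180 -196.93 Ft(y) 3.8 Fx 0.5
```

{"name": "play_rows", "arguments": {"motion": [[-0.001, -0.01, 0, 0, 0, 0.015, 0], [-0.001, -0.022, 0, 0, 0, 0.03, 0], [-0.001, -0.022, 0, 0, 0, 0.03, 0]]}}

```text
time: 11.05
ee_pos: [0.5147, 0.1026, 0.2006]
eef_rot: [0.985, -0.171, 0.0, -0.0]
ft_force: [1.6, -1.5, 0.7]
width: 0.0095
```

```bash
python3 a.py
```

```text
11.05 [0.5147 0.1026 0.2006] [[0.942, -0.336, 0.001], [-0.336, -0.942, 0.001], [0.001, -0.001, -1.0]] [ 1.6 -1.5  0.7] 0.009496969229544187
r 0.0746 ang 158.28 yaw-180 -199.65 Ft(y) 0.9 Fx 2.0
```

{"name": "play_rows", "arguments": {"motion": [[0.001, -0.022, 0, 0, 0, 0.038, 0], [0.002, -0.038, 0, 0, 0, 0.065, 0], [0.003, -0.043, 0, 0, 0, 0.075, 0], [0.003, -0.043, 0, 0, 0, 0.075, 0]]}}

```text
time: 11.55
ee_pos: [0.5177, 0.1099, 0.2005]
eef_rot: [0.974, -0.228, -0.0, 0.0]
ft_force: [0.4, -3.7, 2.4]
width: 0.0094
```

```bash
python3 a.py
```

```text
11.55 [0.5177 0.1099 0.2005] [[0.896, -0.444, -0.0], [-0.444, -0.896, -0.0], [0.0, 0.0, -1.0]] [ 0.4 -3.7  2.4] 0.009442134421084188
r 0.0749 ang 152.26 yaw-180 -206.39 Ft(y) 3.1 Fx 2.0
```

{"name": "play_rows", "arguments": {"motion": [[-0.001, -0.01, 0, 0, 0, 0.013, 0], [-0.001, -0.022, 0, 0, 0, 0.028, 0], [-0.001, -0.022, 0, 0, 0, 0.028, 0]]}}

```text
time: 11.92
ee_pos: [0.5182, 0.1106, 0.2002]
eef_rot: [0.968, -0.251, -0.001, 0.003]
ft_force: [-8.1, -15.8, 9.0]
width: 0.0101
```

```bash
python3 a.py
```

```text
11.93 [0.5182 0.1106 0.2002] [[0.874, -0.486, -0.004], [-0.486, -0.874, -0.005], [-0.001, 0.006, -1.0]] [ -8.1 -15.8   9. ] 0.010100777757486266
r 0.0748 ang 151.57 yaw-180 -209.08 Ft(y) 17.8 Fx 0.6
```

It hit the stop: 17.8 N, almost no movement, at about -207° as expected for a click grid (9 clicks from the start). I'll relax the push and check the closed click.

{"name": "play_rows", "arguments": {"motion": [[0, 0.017, 0, 0, 0, -0.02, 0], [0.001, 0.034, 0, 0, 0, -0.039, 0], [0.001, 0.034, 0, 0, 0, -0.039, 0]]}}

```text
time: 12.3
ee_pos: [0.5171, 0.1086, 0.2006]
eef_rot: [0.976, -0.219, 0.001, -0.001]
ft_force: [6.0, -1.2, -2.5]
width: 0.0095
```

```bash
sed -i 's/^R=Ro/c0=0\nR=Ro/' a.py; python3 a.py; python3 -c "
from m import *;meas(('wrist','scene','top'))"
```

```text
12.3 [0.5171 0.1086 0.2006] [[0.904, -0.428, 0.002], [-0.428, -0.904, 0.001], [0.001, -0.002, -1.0]] [ 6.  -1.2 -2.5] 0.009470946713139071
r 0.0748 ang 153.36 yaw-180 -205.35 Ft(y) -1.5 Fx 5.9
wrist lever_ball 0.94 [318. 352.] [0.4977 0.117  0.207 ]
scene collar_axis 0.86 [343. 209.] [0.5875 0.0724 0.207 ]
scene lever_ball 0.91 [319. 183.] [0.5007 0.108  0.207 ]
top collar_axis 0.98 [293. 238.] [0.5822 0.0719 0.207 ]
```

{"name": "play_rows", "arguments": {"motion": [[0.002, 0.0325, 0, 0, 0, -0.056, 0], [0.007, 0.065, 0, 0, 0, -0.111, 0], [0.015, 0.096, 0, 0, 0, -0.167, 0], [0.025, 0.127, 0, 0, 0, -0.222, 0], [0.025, 0.127, 0, 0, 0, -0.222, 0]]}}

```text
time: 13.38
ee_pos: [0.5105, 0.0836, 0.2006]
eef_rot: [0.999, -0.047, 0.001, -0.001]
ft_force: [4.6, -0.6, -3.0]
width: 0.0095
```

```bash
python3 a.py
```

```text
13.38 [0.5105 0.0836 0.2006] [[0.996, -0.095, 0.001], [-0.095, -0.996, 0.001], [0.001, -0.001, -1.0]] [ 4.6 -0.6 -3. ] 0.00952142458665677
r 0.0740 ang 173.30 yaw-180 -185.44 Ft(y) 0.2 Fx 4.6
```

{"name": "play_rows", "arguments": {"motion": [[-0.001, 0.0325, 0, 0, 0, -0.056, 0], [0.003, 0.065, 0, 0, 0, -0.111, 0], [0.011, 0.096, 0, 0, 0, -0.167, 0], [0.021, 0.127, 0, 0, 0, -0.222, 0], [0.021, 0.127, 0, 0, 0, -0.222, 0]]}}

```text
time: 14.0
ee_pos: [0.5126, 0.0582, 0.2006]
eef_rot: [0.992, 0.126, 0.001, -0.001]
ft_force: [6.5, 1.7, -4.9]
width: 0.0097
```

```bash
python3 a.py
```

```text
14.0 [0.5126 0.0582 0.2006] [[0.968, 0.251, 0.002], [0.251, -0.968, 0.001], [0.002, -0.001, -1.0]] [ 6.5  1.7 -4.9] 0.009698511614911837
r 0.0734 ang -166.72 yaw-180 -165.48 Ft(y) 0.0 Fx 6.7
```

{"name": "play_rows", "arguments": {"motion": [[0.004, 0.032, 0, 0, 0, -0.056, 0], [0.01, 0.063, 0, 0, 0, -0.111, 0], [0.018, 0.094, 0, 0, 0, -0.167, 0], [0.028, 0.125, 0, 0, 0, -0.222, 0], [0.028, 0.125, 0, 0, 0, -0.222, 0]]}}

```text
time: 14.62
ee_pos: [0.5235, 0.0348, 0.2005]
eef_rot: [0.955, 0.296, -0.0, -0.0]
ft_force: [0.9, -0.4, -0.4]
width: 0.0096
```

```bash
python3 a.py
```

```text
14.62 [0.5235 0.0348 0.2005] [[0.825, 0.565, -0.0], [0.565, -0.825, 0.0], [0.0, -0.0, -1.0]] [ 0.9 -0.4 -0.4] 0.009593049182640444
r 0.0726 ang -146.39 yaw-180 -145.60 Ft(y) 0.9 Fx 0.5
```

One more click, 10°.

{"name": "play_rows", "arguments": {"motion": [[0.002, 0.032, 0, 0, 0, -0.056, 0], [0.006, 0.064, 0, 0, 0, -0.111, 0], [0.006, 0.064, 0, 0, 0, -0.111, 0], [0.006, 0.064, 0, 0, 0, -0.111, 0]]}}

```text
time: 15.12
ee_pos: [0.5317, 0.0249, 0.2005]
eef_rot: [0.926, 0.377, 0.0, 0.0]
ft_force: [2.3, -1.2, -1.1]
width: 0.0093
```

```bash
python3 a.py
```

```text
15.12 [0.5317 0.0249 0.2005] [[0.715, 0.699, 0.0], [0.699, -0.715, -0.0], [0.0, 0.0, -1.0]] [ 2.3 -1.2 -1.1] 0.009296249045169416
r 0.0724 ang -136.21 yaw-180 -135.67 Ft(y) 2.4 Fx 0.8
```

{"name": "play_rows", "arguments": {"motion": [[0, 0, 0, 0, 0, 0, 50], [0, 0, 0, 0, 0, 0, 50], [0, 0, 0, 0, 0, 0, 50], [0, 0, 0, 0, 0, 0, 50], [0, 0, 0, 0, 0, 0, 50]]}}

```text
time: 15.75
ee_pos: [0.5317, 0.0246, 0.2005]
eef_rot: [0.926, 0.379, -0.0, 0.0]
ft_force: [0.3, -0.7, -0.0]
width: 0.0424
```

{"name": "play_rows", "arguments": {"motion": [[0, 0, -0.1, 0, 0, 0, 50], [0, 0, -0.3, 0, 0, 0, 50], [0, 0, -0.5, 0, 0, 0, 50], [0, 0, -0.5, 0, 0, 0, 50]]}}

```text
time: 16.25
ee_pos: [0.533, 0.025, 0.3035]
eef_rot: [0.926, 0.379, 0.002, 0.001]
ft_force: [-0.5, 0.5, -0.6]
width: 0.0438
```

```bash
python3 a.py; python3 -c "
from m import *;meas(('wrist','scene','top'),'3')"
```

```text
16.25 [0.533  0.025  0.3035] [[0.713, 0.701, 0.005], [0.701, -0.713, -0.0], [0.003, 0.004, -1.0]] [-0.5  0.5 -0.6] 0.043840065332710405
r 0.0714 ang -135.56 yaw-180 -135.51 Ft(y) -0.7 Fx -0.0
wrist lever_ball 0.86 [316. 276.] [0.5172 0.0101 0.207 ]
scene collar_axis 0.97 [344. 203.] [0.5804 0.0863 0.207 ]
scene lever_ball 0.75 [294. 213.] [0.5155 0.0047 0.207 ]
top collar_axis 0.53 [294. 234.] [0.5895 0.069  0.207 ]
```

View pics/wrist3.png

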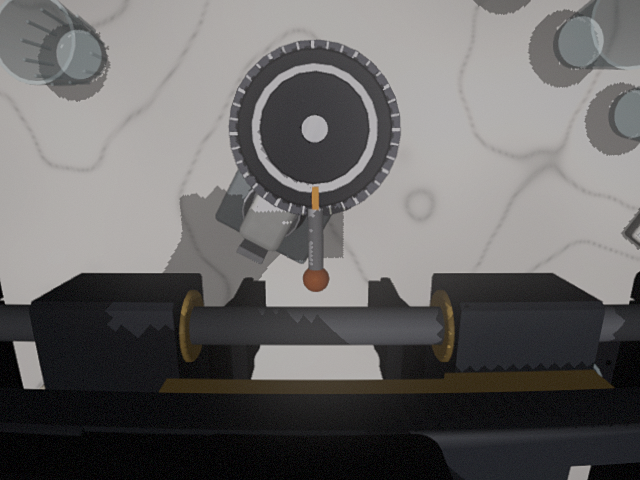

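```bash
python3 - <<'E'
from m import *
c=eyes.camera("top")
for l,z in(("dosing_cup",.017),("glass_a",0)):
    for d in eyes.landmark_of(c,l)[:3]: print(l,round(d["p"],2),np.round(atz(c,d["xy"],z),3))
job.close_job()
E
```

```text
dosing_cup 0.24 [ 0.584 -0.314  0.017]
glass_a 0.68 [ 0.591 -0.316  0.   ]
glass_a 0.63 [0.476 0.312 0.   ]
glass_a 0.63 [0.715 0.319 0.   ]
the job is handed in; nothing more can be done
```

I closed the collar against its stop, opened it seven clicks, let go and handed the job in at about 16 s; no verdict was reported.

- **Closing:** I gripped the lever with about 10 N and turned it clockwise 9 clicks, about 90°. At the stop the tangential force rose to 17.8 N and the lever hardly moved. Ordinary clicks had shown up to about 5 N.
- **Opening:** Relaxed at the closed click, the tool was turned to about -205.5°. I then turned it 70° anticlockwise to about -135.6°, where the side force was small. I opened the fingers and lifted straight up 0.1 m.
- **Last checks:** The wrist picture after letting go shows the lever centred between the open fingers at about -135.6°, which is seven clicks from closed. The force on the tool was near zero.
- **Bystanders:** The three glasses were found within about 8 mm of where they started, in line with the measuring noise.
- **Failed check:** The network did not find the dosing cup in the last top picture; its only report was weak (0.24) and lay on a glass. The fingers stayed about 0.2 m above the counter, well above the cup, and never went near it.

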